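Lock the finds case

ROBOT

A 6-joint arm with a two-finger parallel gripper is mounted at the origin on the work surface. World frame = base frame: x ahead of the robot, y to its left, z up, the work surface at z = 0. Lengths are in mm, angles in degrees, forces in N, time in s.
With the tool pointing down it reaches from about 275 to 875 mm from the base axis. Payload 12.5 kg.
Tool frame: the origin (TCP) lies at the very end of the fingers, on their centre line; the grasp point (between the pads) lies 19 mm behind it (env.grasp_offset is the z of the grasp point in the tool frame, in mm); z points along the fingers, y is the direction in which the jaws open and shut (so a half turn about z gives the same grasp; the last joint's range is limited). The gripper opens to 85 mm and grips with 20 to 120 N. Pads are 22 mm wide; open, the fingers measure 114 mm over their backs; the gripper's body (76 mm by 85 mm) begins 54 mm behind the grasp point. The pads swing forward as they close: fully open they stand 13 mm farther back than shut.
Start: joints at [66.486, 20.094, 94.641, -0, 65.266, -4.847], TCP at [176.005, 521.063, 231.29] pointing down, gripper open.
Joint ranges: [-157.81, 157.81], [-45, 120.19], [0.68, 151.7], [-89.99, 269.99], [4.06, 180], [-164.3, 164.3]. Speed limits (degrees/s): [127.2, 127.2, 159.86, 180, 180, 180].

INTERFACE

Orientations are given as [roll, pitch, yaw] about the fixed x, y, z axes, in that order (R = Rz(yaw) Ry(pitch) Rx(roll)).
In Python, from workcell import monitor, imaging, workorder, env gives the robot as it stands. The module is installed in compiled form; this text tells all that it offers.
- The arm moves only by the tool apply_moves, never from a script. Its argument "series" is a list of rows, each an object of numbers: "dx", "dy", "dz": the shift along the tool's x, y, z in m; "twist": the turn about the tool's z in rad; "jaw": the opening, from -1 (shut) to 1 (fully open), so that 0 is half open. A call has 1 to 10 rows; each row is the pose to reach, as a shift and turn from the pose commanded when the call began, along the tool's axes at that moment; what a row does not reach only later rows make up. A row lasts 1/10 s, in which the tool goes at most 50 mm and 8.59 degrees, less where a joint would pass 70% of its speed; a pose out of reach is approached as far as the arm can. A call with a gripper value outside its range is refused whole. The fingers move at their own pace and stop on an object; "squeeze" is the grip in N (left out, the last holds). Time passes only in rows, so rows that repeat a pose let the fingers close. It gives the time, the measured TCP pose, the force and the opening at its end, in the units of the state.
- monitor.read_state(): the state, without advancing time (a new reading comes with each control period).
- imaging.snapshot(name): name is "scene" or "top" or "wrist"; returns the picture (420x560x3 uint8, red, green, blue); there is no depth.
- imaging.camera_model(name): a dict with "fx", "fy", "cx", "cy" (pixels), "R" (3x3) and "t" (3): a world point X has camera coordinates R X + t; the wrist camera has in their place "T_tool_cam" (4x4, takes a point from camera to tool coordinates, whose origin is the TCP and whose axes are the flange's). Camera axes: x right, y down, z forward; pixel columns grow to the right and rows downward; lengths in mm; the calibration is good to about 2 mm. A picture is of the moment at which its call begins: read the wrist's pose just before it. camera_model takes no time and is no camera call.
- workorder.sign_off(): hands the job in, once; it reports no verdict.
Trained networks look in the newest picture that a camera, given by its name, has taken for a name from the list of things; names that differ only in an ending like _2 or _b are one class to them, and where a whole thing is asked for, a point or a joint stands for the part that bears it (a point fixed in the world has none). Each returns a list of dicts, best first, with "p" (0 to 1); they miss things now and then, are a little off and sometimes report something else, mostly with a low value. They report only what shows in the picture. A call takes as long as a camera call. They do not tell look-alikes from the thing itself.
- imaging.trace(camera, label): "region" (420x560 bool, what is visible of it) and "centre" ([column, row] in pixels, amid what is visible of it).
The state is a dict: "t": time; "q": joint angles; "joint_velocities": joint speeds; "effort": joint torques, N m; "eef_pos": TCP position; "orientation": TCP orientation; "ft_force": force on the tool from outside, world axes, zero at the start; "torque": the same for the moment, N m; "grip_width": opening from 0.0 (shut) to 1.0 (fully open).
Only numpy, scipy, OpenCV 4.12 (cv2) and the standard library are available. Lean on these libraries where they do the work, as an engineer would, in place of code of your own. Each camera call takes 0.05 s, during which the arm holds its last target.

TASK

Lock the lid of the finds case: first turn the slotted disc until its slot lines up with the sliding bar (push its upright peg round, either way), then push the bar by its upright tab through the slot and on into the keeper, fully home with the tab against the two stop posts. Only push with the fingertips; the bar stays lying in its channel and is never lifted, and the jar, brush, flask and tray around the work stay where they are.

Things in the scene. Friction and masses are not known exactly. Their poses are not given: they have to be found in the camera images.
- case: Low grey case, aluminium lid, 340 x 250 mm, lid top 72 mm above the bench; fixed. Origin under its centre at bench height. x = the way the bar is pushed (along the 340 mm side), z up. On the lid along x, on the centre line: channel with the bar, two stop posts, slotted disc, keeper, on a dark plate 90 mm wide (top at 76 mm). Jar and brush are by the long edges, about 98 mm from the bar's line.
- disc_centre (a point): Point on the disc's upright turning axis, at the height of the disc's flat top (96 mm above the bench); 70 mm along the case's x from the case's centre, on the bar's line. Fixed to the case.
- disc (a joint): Angle a of the steel locking disc, rad, counter-clockwise from above, -0.5 to 3.64, at the start 0.5 to 2.64; stays where left (friction 0.05 N m). Disc 68 mm across, one slot 18 mm wide straight across its top, floor at 80 mm. The slot lies along the bar at a = 0 and at a = 3.14: both equally good. From the disc's axis the peg lies in direction pi/2 + a, counter-clockwise from the case's x.
- disc_peg (a point): Top centre of the disc's upright round steel peg: 12 mm thick, 24 mm from the disc's axis, square to the slot, standing 32 mm above the disc's flat top (96 to 128 mm above the bench). Its x axis runs along the slot.
- bar: Square steel bar, 12 x 12 mm, 134 mm long, 0.2 kg, lying loose in an open channel (15 mm wide inside, floor at 80 mm, walls 5 mm thick, tops at 90 mm). Origin in its underside at its rear end; x along the bar to its nose, z up. At the start the nose is 12 to 32 mm short of the disc's rim; it passes the disc only with the slot within about 10 degrees of its line. Slides with about 1 N.
- bar_tab (a point): Centre of the rear face of the bar's upright steel tab, the face to push: a plate 34 mm wide, 34 mm high (92 to 126 mm above the bench), 6 mm thick, at the bar's rear end. Fully home its front face meets the two stop posts (each 8 mm wide, tops at 120 mm) and this point is 76 mm behind the disc's axis.
- bar_nose (a point): Tip of the bar's nose, 134 mm ahead of the tab's rear face and 6 mm above the bar's underside. The nose tapers over its last 12 mm to 4 mm wide. Fully home it is 58 mm beyond the disc's axis.
- keeper_mouth (a point): Middle of the entrance of the keeper, a fixed aluminium bridge 33 mm wide, 26 mm long and 24 mm high on the lock plate, 40 mm beyond the disc's axis on the bar's line, which takes the nose.
- jar: Small clear jar with a white cap, 32 mm across, 50 mm high, standing on the lid; origin at its foot. Leave alone.
- brush: Brush 160 mm long lying on the lid along the long edge; origin in its underside, at the middle. Leave alone.
- flask: Amber bottle 56 mm across, 120 mm high, on the bench to the robot's right; origin at its foot. Leave alone.
- tray: Empty white tray 150 x 110 x 35 mm on the bench to the robot's left; origin under its centre. Leave alone.
Not all that is in view belongs to the job. Leave any blue look-alike of the bar alone.

How it is judged:
By the outcome, as a careful person would: the job done as asked, in the order asked, and still so for the second after the job is handed in, with the robot touching nothing.
It also fails if it takes over 48 s, if anything falls off the work surface, if the arm or the gripper's body presses on something with over 40 N, if the wrist force passes 120 N, or if a joint passes its speed limit or range.

## Working session

There is one attempt and no reset: what is moved stays moved. The work goes in short steps, Python scripts to look and compute and a tool call to move; the robot and the scene stay as the last step left them, time stands still between calls to the robot, and variables do not carry over. Pictures are saved under pics/ and viewed, and the job is handed in when it is done.

Besides the shell and the picture viewer there is one more tool, called after "Request:" by a JSON object that holds its "op" and its "data", one argument or row to a line. apply_moves: Moves the arm, as the interface text tells. Its arguments: {"type":"object","properties":{"series":{"type":"array"},"squeeze":{"type":"number"}},"required":["series"]}

```bash
mkdir -p pics
python3 - <<'E'
from workcell import monitor, imaging, workorder, env
import cv2,numpy as np
s=monitor.read_state()
for k,v in s.items(): print(k,np.round(v,3) if not isinstance(v,dict) else v)
for n in ["scene","top","wrist"]:
    im=imaging.snapshot(n); cv2.imwrite(f"pics/{n}0.png",im[:,:,::-1])
    m=imaging.camera_model(n); print(n,{k:np.round(v,3).tolist() for k,v in m.items()})
E
```

```text
t 0.0
q [66.486 20.124 94.679  0.    65.267 -4.848]
joint_velocities [ 0.038 -0.054 -0.052 -0.004  0.065  0.015]
effort [-4.0000e-03 -5.0610e+01 -2.9141e+01 -0.0000e+00  5.0000e-03 -0.0000e+00]
eef_pos [175.866 520.756 230.749]
orientation [-1.79931e+02 -6.00000e-03  1.61334e+02]
ft_force [ 0.568 -0.335  0.079]
torque [0.003 0.01  0.006]
grip_width 0.999
scene {'fx': 441.082, 'fy': 441.082, 'cx': 280.697, 'cy': 209.304, 'R': [[-0.082, 0.996, 0.022], [0.616, 0.068, -0.785], [-0.784, -0.05, -0.619]], 't': [51.846, -308.505, 1643.5]}
top {'fx': 439.41, 'fy': 439.41, 'cx': 275.261, 'cy': 203.252, 'R': [[0.028, -1.0, 0.011], [-0.991, -0.029, -0.13], [0.13, -0.007, -0.991]], 't': [-8.87, 631.601, 1120.404]}
wrist {'fx': 342.819, 'fy': 342.819, 'cx': 269.526, 'cy': 214.939, 'T_tool_cam': [[0.001, -0.964, -0.267, 67.932], [1.0, 0.0, 0.001, -0.338], [-0.001, -0.267, 0.964, -142.499], [0.0, 0.0, 0.0, 1.0]]}
```

View pics/scene0.png

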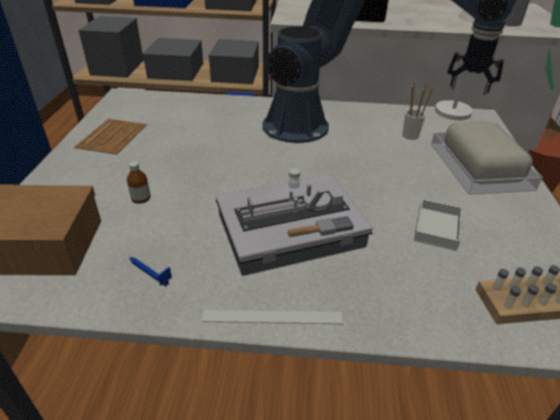

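View pics/top0.png

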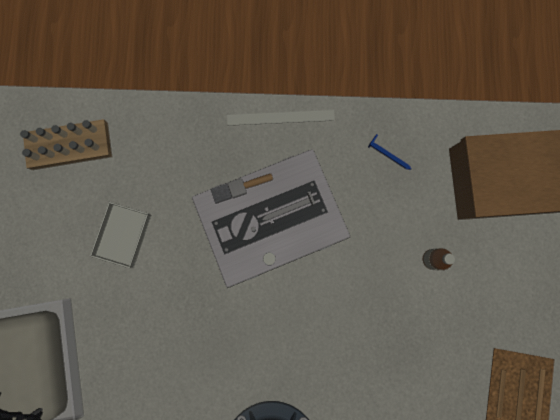

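View pics/wrist0.png

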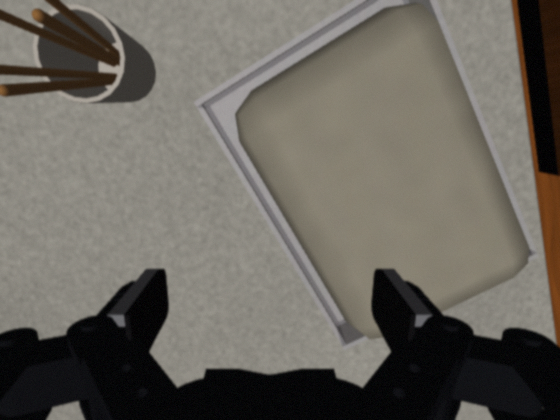

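The top view shows the case around (271,218) with the disc at about (244,227), the tab at about (317,200), the keeper at (223,236), the jar at (269,259) and the brush at (240,187). The blue look-alike is off the case at (388,152). Next I'll fit the case pose.

```bash
cat > h.py <<'E'
from workcell import monitor, imaging, workorder, env
import cv2,numpy as np
from scipy.spatial.transform import Rotation as Ro
def cam(n,st=None):
    m=imaging.camera_model(n)
    K=(m['fx'],m['fy'],m['cx'],m['cy'])
    if 'R' in m: return K,np.array(m['R']),np.array(m['t'])
    st=st or monitor.read_state()
    T=np.eye(4);T[:3,:3]=Ro.from_euler('xyz',st['orientation'],degrees=True).as_matrix();T[:3,3]=st['eef_pos']
    W=np.linalg.inv(T@np.array(m['T_tool_cam']))
    return K,W[:3,:3],W[:3,3]
def back(c,px,z):
    K,R,t=c; px=np.atleast_2d(px).astype(float)
    d=np.c_[(px[:,0]-K[2])/K[0],(px[:,1]-K[3])/K[1],np.ones(len(px))]@R
    o=-R.T@t
    return o+d*((z-o[2])/d[:,2])[:,None]
def proj(c,X):
    K,R,t=c; p=np.atleast_2d(X)@R.T+t
    return np.c_[K[0]*p[:,0]/p[:,2]+K[2],K[1]*p[:,1]/p[:,2]+K[3]]
E
python3 - <<'E'
from h import *
im=imaging.snapshot("top"); c=cam("top")
for l,z in [("case",72),("disc",96),("disc_peg",128),("bar",90),("bar_tab",126),("keeper_mouth",95),("jar",50+72),("brush",80),("flask",120),("tray",35)]:
    for r in imaging.trace("top",l)[:2]:
        reg=np.asarray(r['region']); print(l,round(r['p'],2),np.round(r['centre'],1),reg.sum(),np.round(back(c,r['centre'],z)[0],1))
        if l=="case":
            b=cv2.boxPoints(cv2.minAreaRect(np.argwhere(reg)[:,::-1].astype(np.float32)));print(b.round(1).tolist());print(back(c,b,72).round(1).tolist())
big=cv2.resize(im[140:300,180:360],None,fx=4,fy=4,interpolation=cv2.INTER_CUBIC)[:600]
cv2.imwrite("pics/topz.png",big[:,:,::-1])
E
```

```text
case 0.76 [274.  221.3] 11686 [580.9  11.4  72. ]
[[189.60000610351562, 197.8000030517578], [314.0, 146.89999389648438], [351.29998779296875, 238.0], [226.89999389648438, 288.8999938964844]]
[[635.3, 230.1, 72.0], [779.4, -87.8, 72.0], [543.9, -186.9, 72.0], [407.7, 124.6, 72.0]]
disc 0.7 [246.5 226.7] 605 [563.2  79.9  96. ]
disc_peg 0.56 [242.5 224.9] 586 [564.9  87.9 128. ]
bar 0.59 [295.7 207.3] 278 [616.4 -42.4  90. ]
bar 0.54 [391.7 155.4] 240 [ 758.3 -286.7   90. ]
bar_tab 0.8 [389.7 152.9] 323 [ 755.5 -271.9  126. ]
bar_tab 0.51 [290.3 204.8] 283 [617.7 -27.1 126. ]
keeper_mouth 0.75 [272.9 220.6] 11450 [580.5  14.3  95. ]
keeper_mouth 0.75 [121.8 235.2] 2562 [533.2 389.   95. ]
jar 0.56 [270.4 257.8] 96 [487.6  17.9 122. ]
brush 0.77 [234.7 188.9] 766 [660.5 114.5  80. ]
brush 0.35 [273.  221.7] 11712 [579.1  14.   80. ]
flask 0.69 [437.  258.9] 596 [ 496.4 -387.2  120. ]
tray 0.81 [120.3 235.3] 2613 [535.7 413.2  35. ]
```

View pics/topz.png

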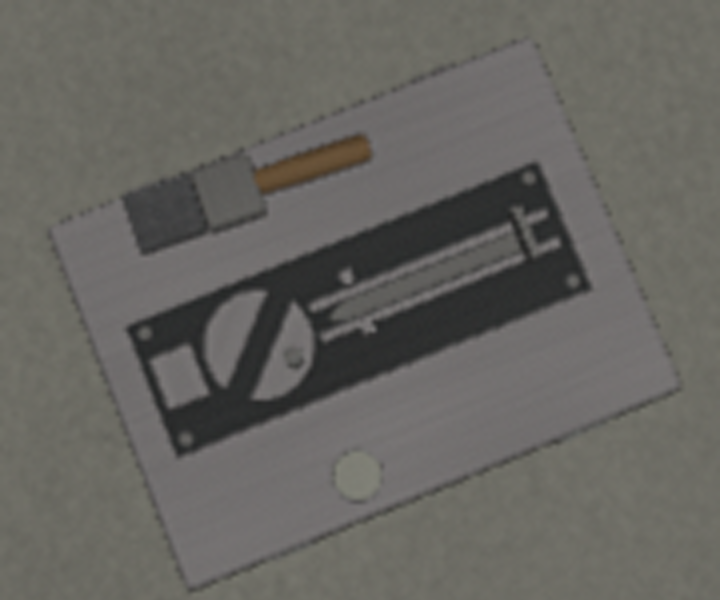

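The 4x crop shows the lid corners at about (50,228), (533,38), (680,385) and (190,590). The peg is at (293,357), the disc centre at (259,345), the tab at (518,233), and the slot is clearly turned relative to the bar. I'll fit the pose from the corners.

Run:
```python
from h import *
from scipy.optimize import least_squares
c=cam("top")
px=np.array([[50,228],[533,38],[680,385],[190,590]])/4-0.375+[180,140]
# case x runs to image left; y = left of x. image left-down = +y world-ish, so case y = world -x (image down)
L=np.array([[170,-125,72],[-170,-125,72],[-170,125,72],[170,125,72.]])
def tf(p,P): 
    a=p[2]; return np.c_[p[0]+np.cos(a)*P[:,0]-np.sin(a)*P[:,1],p[1]+np.sin(a)*P[:,0]+np.cos(a)*P[:,1],P[:,2]]
f=lambda p:(proj(c,tf(p,L))-px).ravel()
r=least_squares(f,[580,11,np.deg2rad(110)]);p=r.x
print(p,np.rad2deg(p[2]),r.fun.round(2))
np.save('case.npy',p)
w=lambda u,v,z:back(c,np.array([u,v])/4-0.375+[180,140],z)[0]
def loc(X): d=X[:2]-p[:2]; return np.array([np.cos(p[2])*d[0]+np.sin(p[2])*d[1],-np.sin(p[2])*d[0]+np.cos(p[2])*d[1]])
for n,u,v,z in [("disc",259,345,96),("peg",293,357,128),("nose",333,313,86),("tab",518,233,126),("keeper",180,377,100)]:
    print(n,w(u,v,z).round(1),loc(w(u,v,z)).round(1))
d=loc(w(293,357,128))-[70,0];print("peg dir",np.rad2deg(np.arctan2(d[1],d[0])),"a",np.rad2deg(np.arctan2(d[1],d[0]))-90)
a=loc(w(285,300,96));b=loc(w(245,388,96));print("slot",a,b,np.rad2deg(np.arctan2(*(a-b)[::-1])))
s=monitor.read_state();print(s['t'],s['eef_pos'],s['orientation'])
```

```text
[593.37547511  20.11395944   1.98589292] 113.78328260881456 [-0.86 -0.31  0.06 -1.11  1.26  0.68 -0.45  0.61]
disc [565.1  85.2  96. ] [71.  -0.4]
peg [556.   62.4 128. ] [53.8 17.2]
nose [587.5  39.9  86. ] [20.4 -2.6]
tab [636.2 -72.9 126. ] [-102.4   -1.7]
keeper [543.5 133.2 100. ] [123.6   0. ]
peg dir 133.3380153442573 a 43.338015344257286
slot [ 45.46472792 -20.54938045] [88.95964002 21.24495004] -136.1422687886951
0.7 [175.98901171 521.06326367 231.30039752] [-1.79999036e+02 -1.30378934e-03  1.61332358e+02]
```

Request:
{"op": "apply_moves", "data": {
  "series": [
    {"dx":-0.549,"dy":-0.334,"dz":0,"twist":0.83,"jaw":1},
    {"dx":-0.549,"dy":-0.334,"dz":0,"twist":0.83,"jaw":1},
    {"dx":-0.549,"dy":-0.334,"dz":0,"twist":0.83,"jaw":1},
    {"dx":-0.549,"dy":-0.334,"dz":0,"twist":0.83,"jaw":1},
    {"dx":-0.549,"dy":-0.334,"dz":0,"twist":0.83,"jaw":1},
    {"dx":-0.549,"dy":-0.334,"dz":0,"twist":0.83,"jaw":1},
    {"dx":-0.549,"dy":-0.334,"dz":0,"twist":0.83,"jaw":1},
    {"dx":-0.549,"dy":-0.334,"dz":0,"twist":0.83,"jaw":1},
    {"dx":-0.549,"dy":-0.334,"dz":0,"twist":0.83,"jaw":1},
    {"dx":-0.549,"dy":-0.334,"dz":0,"twist":0.83,"jaw":1}
  ]
}}

```text
t: 1.7
eef_pos: [498.6, 136.3, 231.5]
orientation: [180.0, 0.0, 113.8]
ft_force: [0.9, 1.3, 0.6]
grip_width: 1.004
```

Request:
{"op": "apply_moves", "data": {
  "series": [
    {"dx":-0.135,"dy":0.04,"dz":0,"twist":0,"jaw":1},
    {"dx":-0.135,"dy":0.04,"dz":0,"twist":0,"jaw":1},
    {"dx":-0.135,"dy":0.04,"dz":0,"twist":0,"jaw":1},
    {"dx":-0.135,"dy":0.04,"dz":0,"twist":0,"jaw":1}
  ]
}}

```text
t: 2.1
eef_pos: [590.8, 27.0, 230.9]
orientation: [180.0, 0.1, 113.6]
ft_force: [-0.1, 0.6, 0.4]
grip_width: 0.999
```

Run:
```python
from h import *
s=monitor.read_state(); print(s['t'],s['eef_pos'],s['orientation'])
c=cam("wrist",s); im=imaging.snapshot("wrist"); np.savez('w1.npz',K=c[0],R=c[1],t=c[2],im=im)
p=np.load('case.npy');a=p[2]
def W(x,y,z): return [p[0]+np.cos(a)*x-np.sin(a)*y,p[1]+np.sin(a)*x+np.cos(a)*y,z]
o=im[:,:,::-1].copy()
o=cv2.convertScaleAbs(o,alpha=1.4)
for P in [(170,125,72),(170,-125,72),(-170,125,72),(-170,-125,72),(70,0,96),(53.5,17.3,128),(20,0,92),(-114,0,126),(110,0,100)]:
    u=proj(c,W(*P))[0]; cv2.drawMarker(o,tuple(int(round(v)) for v in u),(0,0,255),cv2.MARKER_CROSS,8,1); print(P,u.round(1))
cv2.imwrite("pics/w1.png",cv2.resize(o,(800,600),interpolation=cv2.INTER_CUBIC))
```

```text
2.1 [590.76042226  27.03170575 230.86686794] [1.79977669e+02 5.38552650e-02 1.13560840e+02]
(170, 125, 72) [106.8  -7.1]
(170, -125, 72) [430.3  -8.2]
(-170, 125, 72) [149.4 365.1]
(-170, -125, 72) [390.2 364.4]
(70, 0, 96) [268.9 126.6]
(53.5, 17.3, 128) [244.5 151.6]
(20, 0, 92) [269.2 188.4]
(-114, 0, 126) [269.7 352.7]
(110, 0, 100) [268.7  70.9]
```

View pics/w1.png

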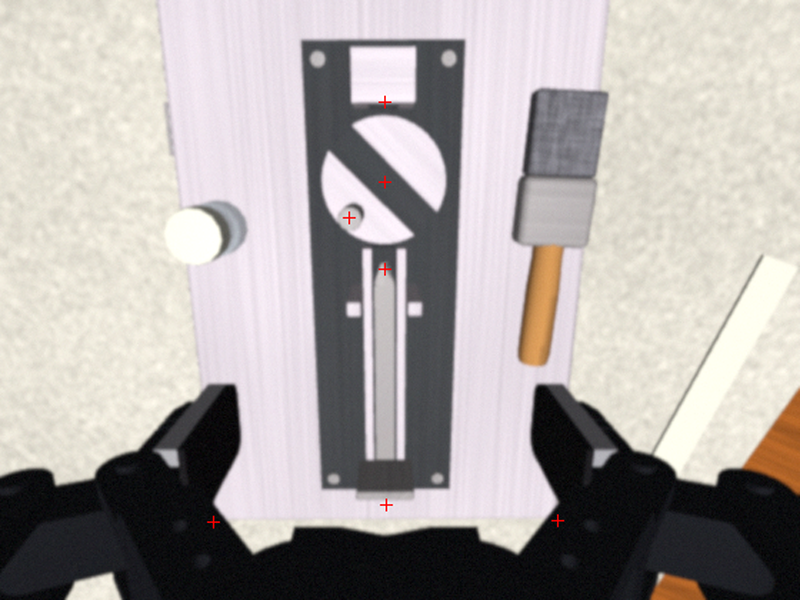

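The wrist view agrees with the case fit: the disc centre is within about 1 mm and the peg sits on its marker at (349,217). The slot is at about 44°, the tab's rear edge is near x=-110, and the posts are at (353,309) and (415,309). I'll close the jaws and position the tip behind the peg, so the push along the bar's line turns the disc clockwise to a=0.

Request:
{"op": "apply_moves", "data": {
  "series": [
    {"dx":0.0185,"dy":-0.0215,"dz":0.03,"twist":0,"jaw":-1},
    {"dx":0.0185,"dy":-0.0215,"dz":0.06,"twist":0,"jaw":-1},
    {"dx":0.0185,"dy":-0.0215,"dz":0.06,"twist":0,"jaw":-1},
    {"dx":0.0185,"dy":-0.0215,"dz":0.06,"twist":0,"jaw":-1},
    {"dx":0.0185,"dy":-0.0215,"dz":0.06,"twist":0,"jaw":-1},
    {"dx":0.0185,"dy":-0.0215,"dz":0.06,"twist":0,"jaw":-1},
    {"dx":0.0185,"dy":-0.0215,"dz":0.06,"twist":0,"jaw":-1},
    {"dx":0.0185,"dy":-0.0215,"dz":0.06,"twist":0,"jaw":-1}
  ],
  "squeeze": 20
}}

```text
t: 2.95
eef_pos: [561.7, 39.0, 171.8]
orientation: [180.0, 0.0, 113.8]
ft_force: [0.6, -0.3, -0.6]
grip_width: -0.0
```

```bash
cat >> h.py <<'E'
def case_state():
    s=monitor.read_state();p=np.load('case.npy');a=p[2];d=np.array(s['eef_pos'][:2])-p[:2]
    ca,sa=np.cos(a),np.sin(a); f=np.array(s['ft_force'])
    print('t',round(s['t'],2),'case xy',np.round([ca*d[0]+sa*d[1],-sa*d[0]+ca*d[1]],1),'z',round(s['eef_pos'][2],1),'yaw-case',round(s['orientation'][2]-np.rad2deg(a),2),'F case',np.round([ca*f[0]+sa*f[1],-sa*f[0]+ca*f[1],f[2]],1),'grip',round(s['grip_width'],3))
    return s
E
python3 - <<'E'
from h import *
s=case_state(); im=imaging.snapshot("wrist"); c=cam("wrist",s)
o=cv2.convertScaleAbs(im[:,:,::-1],alpha=1.3)
p=np.load('case.npy');a=p[2]
u=proj(c,s['eef_pos'])[0];print(u)
cv2.drawMarker(o,tuple(int(round(v)) for v in u),(0,0,255),cv2.MARKER_CROSS,8,1)
cv2.imwrite("pics/w2.png",cv2.resize(o,(800,600),interpolation=cv2.INTER_CUBIC))
E
```

```text
t 2.95 case xy [30.  21.4] z 171.8 yaw-case -0.01 F case [-0.5 -0.4 -0.6] grip -0.0
[269.95159181 274.94225194]
```

View pics/w2.png

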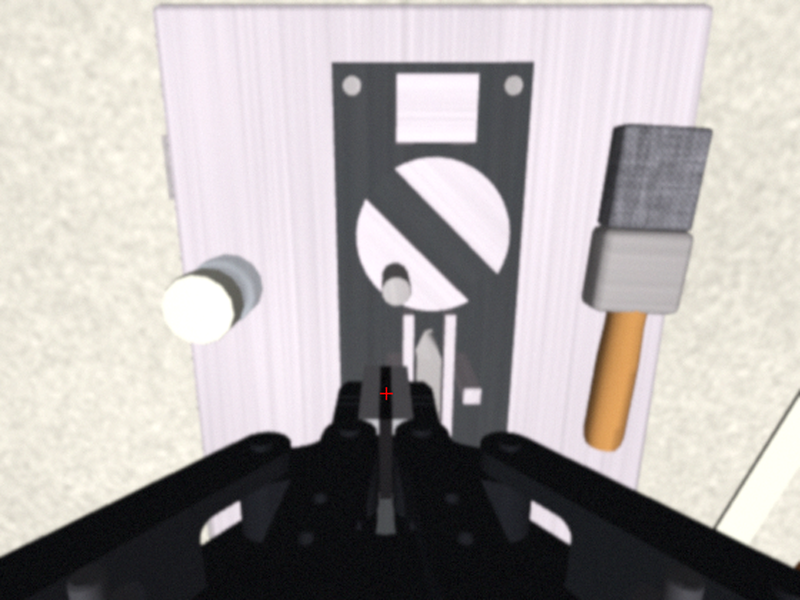

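Request:
{"op": "apply_moves", "data": {
  "series": [
    {"dx":-0.003,"dy":0,"dz":0.03,"twist":0,"jaw":-1},
    {"dx":-0.003,"dy":0,"dz":0.055,"twist":0,"jaw":-1},
    {"dx":-0.003,"dy":0,"dz":0.064,"twist":0,"jaw":-1},
    {"dx":-0.003,"dy":0,"dz":0.064,"twist":0,"jaw":-1},
    {"dx":-0.003,"dy":0,"dz":0.064,"twist":0,"jaw":-1}
  ]
}}

```text
t: 3.5
eef_pos: [563.2, 36.3, 108.2]
orientation: [179.9, 0.0, 113.8]
ft_force: [0.5, 0.0, 0.3]
grip_width: 0.003
```

Run:
```python
from h import *
s=case_state()
```

```text
t 3.5 case xy [27.  21.1] z 108.2 yaw-case -0.01 F case [-0.2 -0.5  0.3] grip 0.003
```

Request:
{"op": "apply_moves", "data": {
  "series": [
    {"dx":0.004,"dy":0,"dz":0,"twist":0,"jaw":-1},
    {"dx":0.008,"dy":0,"dz":0,"twist":0,"jaw":-1},
    {"dx":0.011,"dy":0,"dz":0,"twist":0,"jaw":-1},
    {"dx":0.014,"dy":0,"dz":0,"twist":0,"jaw":-1},
    {"dx":0.017,"dy":0,"dz":0,"twist":0,"jaw":-1},
    {"dx":0.02,"dy":0,"dz":0,"twist":0,"jaw":-1},
    {"dx":0.023,"dy":0,"dz":0,"twist":0,"jaw":-1},
    {"dx":0.023,"dy":0,"dz":0,"twist":0,"jaw":-1}
  ]
}}

```text
t: 4.3
eef_pos: [553.2, 57.3, 107.7]
orientation: [180.0, 0.0, 113.8]
ft_force: [-1.3, -2.4, 0.5]
grip_width: -0.001
```

```bash
cat > look.py <<'E'
from h import *
import sys
s=case_state(); c=cam("wrist",s); im=imaging.snapshot("wrist"); np.savez(sys.argv[1]+'.npz',K=np.array(c[0]),R=c[1],t=c[2],im=im)
cv2.imwrite(f"pics/{sys.argv[1]}.png",cv2.resize(cv2.convertScaleAbs(im[:,:,::-1],alpha=1.3),(800,600),interpolation=cv2.INTER_CUBIC))
E
python3 look.py w3
```

```text
t 4.3 case xy [50.3 21.8] z 107.7 yaw-case 0.01 F case [-1.7  2.1  0.5] grip -0.001
```

View pics/w3.png

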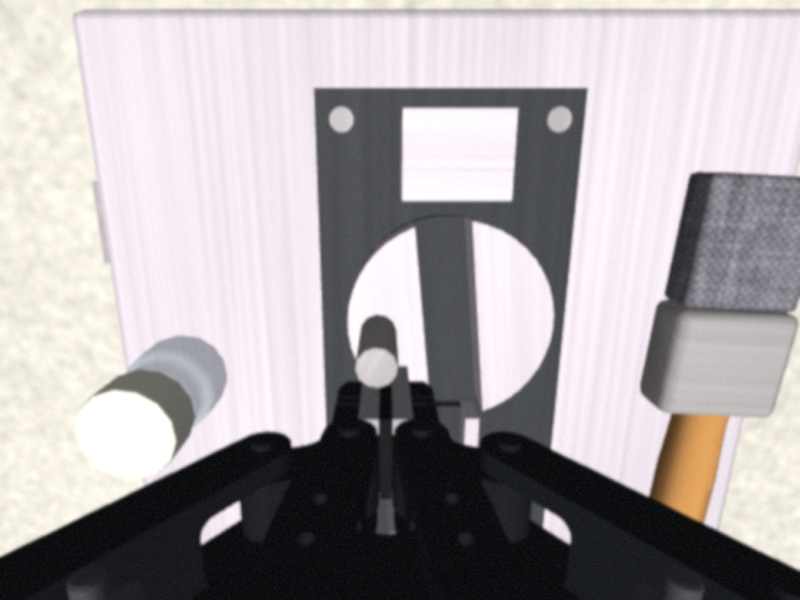

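```bash
cat > slot.py <<'E'
from h import *
import sys
d=np.load(sys.argv[1]+'.npz'); c=(d['K'],d['R'],d['t']); p=np.load('case.npy');a=p[2]
# rectified top view of plane z=96 in case coords: 0.1mm... 4px/mm
xs=np.arange(30,125,.25); ys=np.arange(45,-45,-.25)
X,Y=np.meshgrid(xs[::-1],ys,indexing='ij')
P=np.c_[p[0]+np.cos(a)*X.ravel()-np.sin(a)*Y.ravel(),p[1]+np.sin(a)*X.ravel()+np.cos(a)*Y.ravel(),np.full(X.size,96.)]
m=proj(c,P).astype(np.float32).reshape(*X.shape,2)
r=cv2.remap(d['im'],m[...,0],m[...,1],cv2.INTER_LINEAR); g=cv2.GaussianBlur(cv2.cvtColor(r,cv2.COLOR_RGB2GRAY),(5,5),0)
cv2.imwrite(f'pics/{sys.argv[1]}_rect.png',cv2.resize(r[:,:,::-1],None,fx=1.5,fy=1.5))
# edges by threshold on rows between
b=g>110
L=[];Rr=[]
for i,x in enumerate(xs[::-1]):
    if not (72<x<98): continue
    row=b[i]; j0=np.argmin(abs(ys)); # from slot centre outwards
    jl=j0
    while jl>0 and not row[jl]: jl-=1
    jr=j0
    while jr<len(ys)-1 and not row[jr]: jr+=1
    L.append((x,ys[jl]));Rr.append((x,ys[jr]))
for q in (L,Rr):
    q=np.array(q); k=np.polyfit(q[:,0],q[:,1],1); res=q[:,1]-np.polyval(k,q[:,0]); k=np.polyfit(q[abs(res)<.6,0],q[abs(res)<.6,1],1)
    print('edge angle deg',np.degrees(np.arctan(k[0])).round(2),'y at x=70',np.polyval(k,70).round(2))
E
python3 slot.py w3
```

```text
edge angle deg 5.85 y at x=70 9.5
edge angle deg 5.86 y at x=70 -8.15
```

View pics/w3_rect.png

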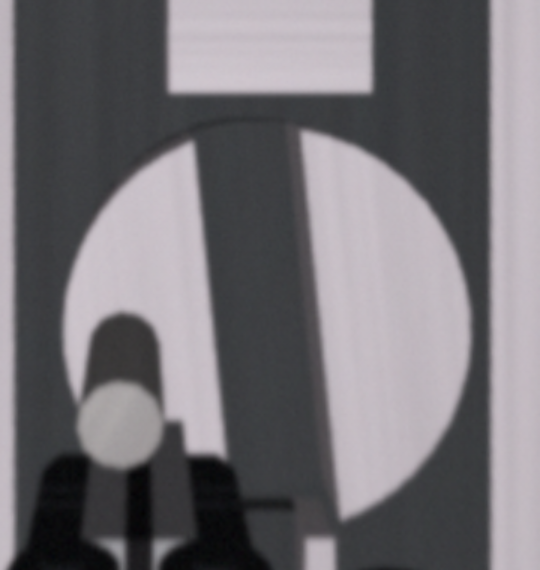

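The slot is at 5.85° and the disc centre lies within 0.7 mm of the case line, so it needs about 2.5 mm more.

Request:
{"op": "apply_moves", "data": {
  "series": [
    {"dx":0.001,"dy":0,"dz":0,"twist":0,"jaw":-1},
    {"dx":0.002,"dy":0,"dz":0,"twist":0,"jaw":-1},
    {"dx":0.0025,"dy":0,"dz":0,"twist":0,"jaw":-1},
    {"dx":0.0025,"dy":0,"dz":0,"twist":0,"jaw":-1}
  ]
}}

```text
t: 4.75
eef_pos: [552.4, 59.7, 107.4]
orientation: [180.0, 0.0, 113.8]
ft_force: [0.7, -2.6, 1.2]
grip_width: -0.002
```

```bash
python3 look.py w4; python3 slot.py w4
```

```text
t 4.75 case xy [52.7 21.5] z 107.4 yaw-case -0.0 F case [-2.7  0.4  1.2] grip -0.002
edge angle deg 0.03 y at x=70 9.49
edge angle deg 0.1 y at x=70 -8.25
```

The disc is aligned (0.03–0.1°). Now back off, lift, and go behind the tab.

Request:
{"op": "apply_moves", "data": {
  "series": [
    {"dx":-0.01,"dy":0,"dz":0,"twist":0,"jaw":-1},
    {"dx":-0.014,"dy":0,"dz":0,"twist":0,"jaw":-1},
    {"dx":-0.014,"dy":0,"dz":-0.03,"twist":0,"jaw":-1},
    {"dx":-0.014,"dy":0,"dz":-0.06,"twist":0,"jaw":-1},
    {"dx":-0.06,"dy":0.01,"dz":-0.068,"twist":0,"jaw":-1},
    {"dx":-0.105,"dy":0.021,"dz":-0.068,"twist":0,"jaw":-1},
    {"dx":-0.15,"dy":0.021,"dz":-0.068,"twist":0,"jaw":-1},
    {"dx":-0.193,"dy":0.021,"dz":-0.068,"twist":0,"jaw":-1},
    {"dx":-0.193,"dy":0.021,"dz":-0.068,"twist":0,"jaw":-1},
    {"dx":-0.193,"dy":0.021,"dz":-0.068,"twist":0,"jaw":-1}
  ]
}}

```text
t: 5.8
eef_pos: [649.2, -109.5, 174.7]
orientation: [-180.0, -0.0, 113.7]
ft_force: [-0.1, 0.1, 0.5]
grip_width: -0.0
```

```bash
python3 look.py w5; python3 -c "
from h import *
im=imaging.snapshot('top')
cv2.imwrite('pics/top5.png',cv2.resize(im[140:290,180:360],None,fx=4,fy=4,interpolation=cv2.INTER_CUBIC)[:,:,::-1])"
```

```text
t 5.8 case xy [-141.1    1.2] z 174.7 yaw-case -0.11 F case [0.1 0.  0.5] grip -0.0
```

View pics/w5.png

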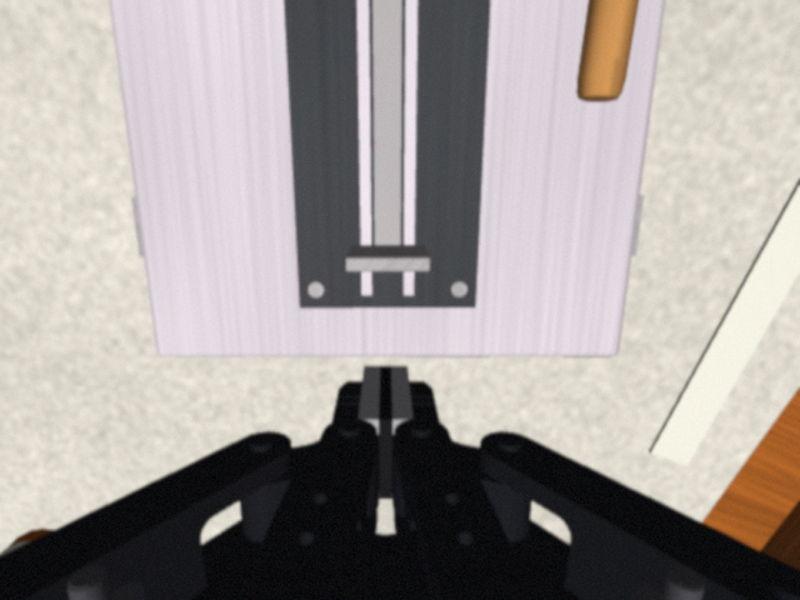

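View pics/top5.png

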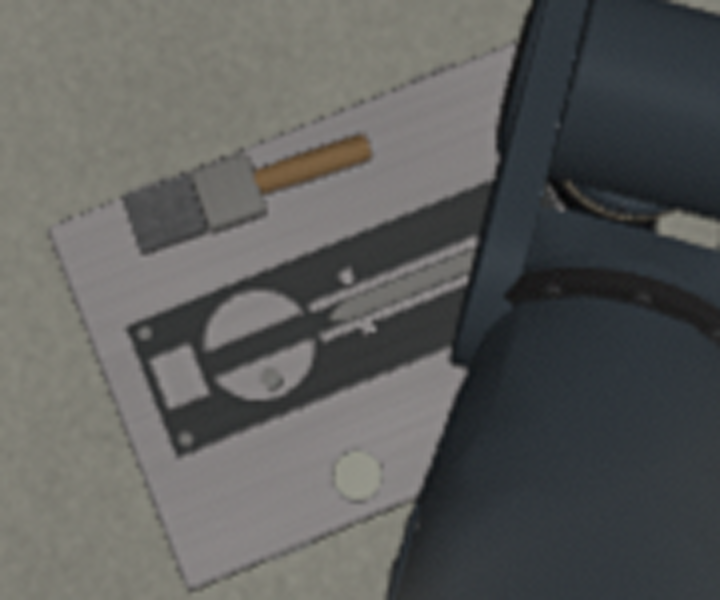

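The slot stayed aligned in both views. In the wrist view the rear top edge of the tab is at about (388,271), from col 346 to 430.

Run:
```python
from h import *
d=np.load('w5.npz'); c=(d['K'],d['R'],d['t']); p=np.load('case.npy');a=p[2]
for u,v in [(346,271),(430,271),(388,258)]:
    X=back(c,np.array([u,v])/(800/560)-.2,126)[0][:2]-p[:2]
    print(np.round([np.cos(a)*X[0]+np.sin(a)*X[1],-np.sin(a)*X[0]+np.cos(a)*X[1]],1))
```

```text
[-111.3   16.9]
[-111.4  -16.4]
[-106.1    0.3]
```

Request:
{"op": "apply_moves", "data": {
  "series": [
    {"dx":0,"dy":0.001,"dz":0.03,"twist":0.0,"jaw":-1},
    {"dx":0,"dy":0.001,"dz":0.06,"twist":0,"jaw":-1},
    {"dx":0,"dy":0.001,"dz":0.073,"twist":0,"jaw":-1},
    {"dx":0,"dy":0.001,"dz":0.073,"twist":0,"jaw":-1},
    {"dx":0.008,"dy":0.001,"dz":0.073,"twist":0,"jaw":-1},
    {"dx":0.014,"dy":0.001,"dz":0.073,"twist":0,"jaw":-1},
    {"dx":0.02,"dy":0.001,"dz":0.073,"twist":0,"jaw":-1},
    {"dx":0.025,"dy":0.001,"dz":0.073,"twist":0,"jaw":-1},
    {"dx":0.03,"dy":0.001,"dz":0.073,"twist":0,"jaw":-1}
  ]
}}

```text
t: 6.8
eef_pos: [638.4, -80.4, 103.0]
orientation: [179.9, 0.0, 113.8]
ft_force: [0.0, -2.1, 0.9]
grip_width: -0.0
```

```bash
python3 look.py w6
```

```text
t 6.8 case xy [-110.1   -0.6] z 103.0 yaw-case 0.0 F case [-1.9  0.8  0.9] grip -0.0
```

View pics/w6.png

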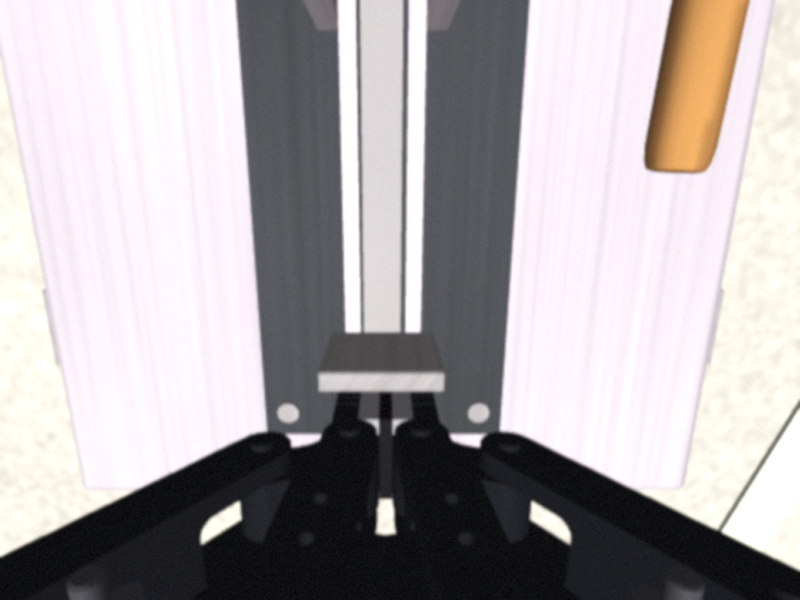

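The tip is square on the tab and the bar is sliding flat in its channel. Continue in stages and watch the force.

Request:
{"op": "apply_moves", "data": {
  "series": [
    {"dx":0.004,"dy":0,"dz":0,"twist":0,"jaw":-1},
    {"dx":0.009,"dy":0,"dz":0,"twist":0,"jaw":-1},
    {"dx":0.014,"dy":0,"dz":0,"twist":0,"jaw":-1},
    {"dx":0.019,"dy":0,"dz":0,"twist":0,"jaw":-1},
    {"dx":0.024,"dy":0,"dz":0,"twist":0,"jaw":-1},
    {"dx":0.029,"dy":0,"dz":0,"twist":0,"jaw":-1},
    {"dx":0.034,"dy":0,"dz":0,"twist":0,"jaw":-1},
    {"dx":0.039,"dy":0,"dz":0,"twist":0,"jaw":-1},
    {"dx":0.044,"dy":0,"dz":0,"twist":0,"jaw":-1}
  ]
}}

```text
t: 7.75
eef_pos: [620.2, -40.0, 102.3]
orientation: [-180.0, -0.0, 113.8]
ft_force: [1.7, -1.5, 0.7]
grip_width: 0.003
```

```bash
python3 look.py w7
```

```text
t 7.75 case xy [-65.9  -0.3] z 102.3 yaw-case -0.0 F case [-2.  -1.   0.7] grip 0.003
```

View pics/w7.png

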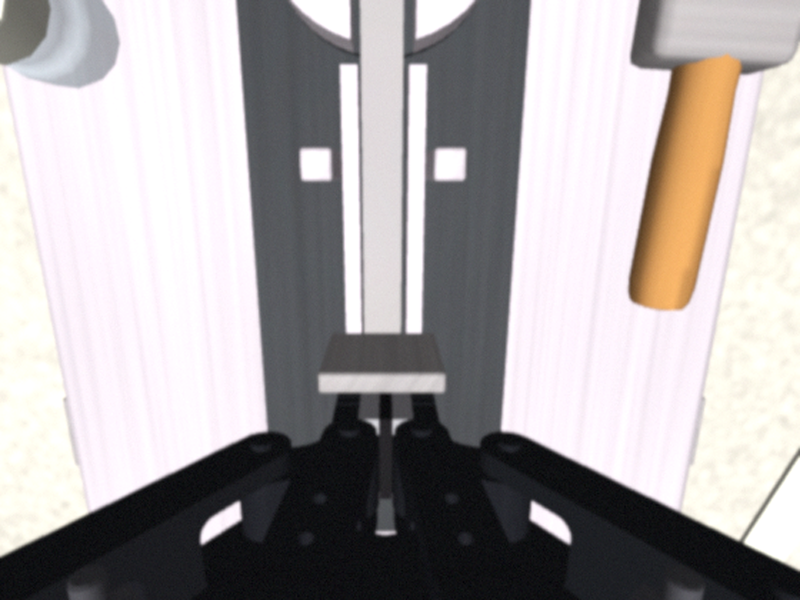

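The bar has entered the slot centrally, with the rim near row 50. TCP is at x=-65.9, so about 49 mm remain. I'll go 43 mm first.

Request:
{"op": "apply_moves", "data": {
  "series": [
    {"dx":0.004,"dy":0,"dz":0,"twist":0,"jaw":-1},
    {"dx":0.009,"dy":0,"dz":0,"twist":0,"jaw":-1},
    {"dx":0.014,"dy":0,"dz":0,"twist":0,"jaw":-1},
    {"dx":0.019,"dy":0,"dz":0,"twist":0,"jaw":-1},
    {"dx":0.024,"dy":0,"dz":0,"twist":0,"jaw":-1},
    {"dx":0.029,"dy":0,"dz":0,"twist":0,"jaw":-1},
    {"dx":0.034,"dy":0,"dz":0,"twist":0,"jaw":-1},
    {"dx":0.039,"dy":0,"dz":0,"twist":0,"jaw":-1},
    {"dx":0.043,"dy":0,"dz":0,"twist":0,"jaw":-1}
  ]
}}

```text
t: 8.7
eef_pos: [602.9, -0.7, 102.3]
orientation: [-180.0, -0.0, 113.8]
ft_force: [0.3, 0.1, 0.2]
grip_width: -0.001
```

```bash
python3 look.py w8
```

```text
t 8.7 case xy [-22.9  -0.3] z 102.3 yaw-case 0.0 F case [-0.1 -0.3  0.2] grip -0.001
```

View pics/w8.png

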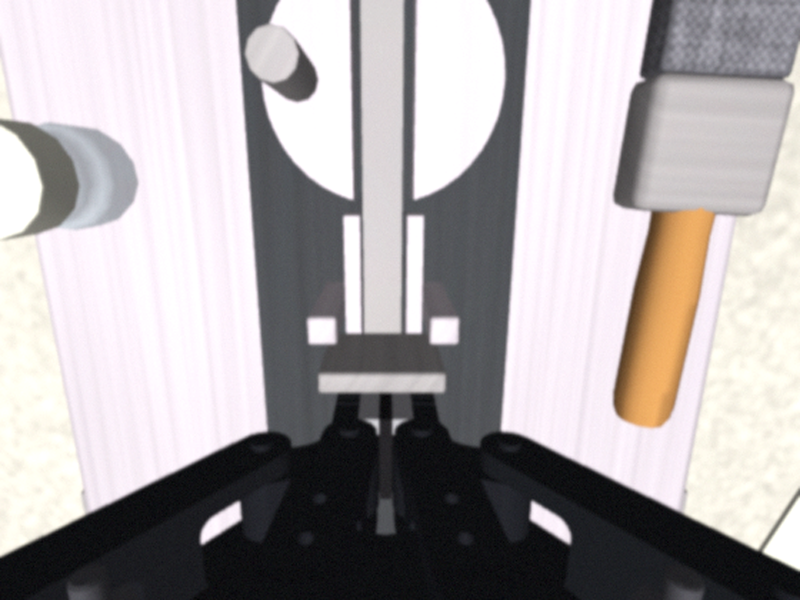

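The tab is a few mm short of the posts, so I'll advance slowly.

Request:
{"op": "apply_moves", "data": {
  "series": [
    {"dx":0.0015,"dy":0,"dz":0,"twist":0,"jaw":-1},
    {"dx":0.003,"dy":0,"dz":0,"twist":0,"jaw":-1},
    {"dx":0.0045,"dy":0,"dz":0,"twist":0,"jaw":-1},
    {"dx":0.0055,"dy":0,"dz":0,"twist":0,"jaw":-1},
    {"dx":0.0055,"dy":0,"dz":0,"twist":0,"jaw":-1}
  ]
}}

```text
t: 9.25
eef_pos: [600.9, 4.0, 102.3]
orientation: [180.0, -0.0, 113.8]
ft_force: [-0.2, -0.9, -0.1]
grip_width: 0.0
```

Request:
{"op": "apply_moves", "data": {
  "series": [
    {"dx":0.0005,"dy":0,"dz":0,"twist":0,"jaw":-1},
    {"dx":0.0005,"dy":0,"dz":0,"twist":0,"jaw":-1}
  ]
}}

```text
t: 9.45
eef_pos: [600.7, 4.4, 102.3]
orientation: [180.0, 0.0, 113.8]
ft_force: [-1.0, -0.4, 0.5]
grip_width: -0.001
```

```bash
python3 look.py w9
```

```text
t 9.45 case xy [-17.4  -0.4] z 102.3 yaw-case -0.01 F case [0.  1.1 0.5] grip -0.001
```

View pics/w9.png

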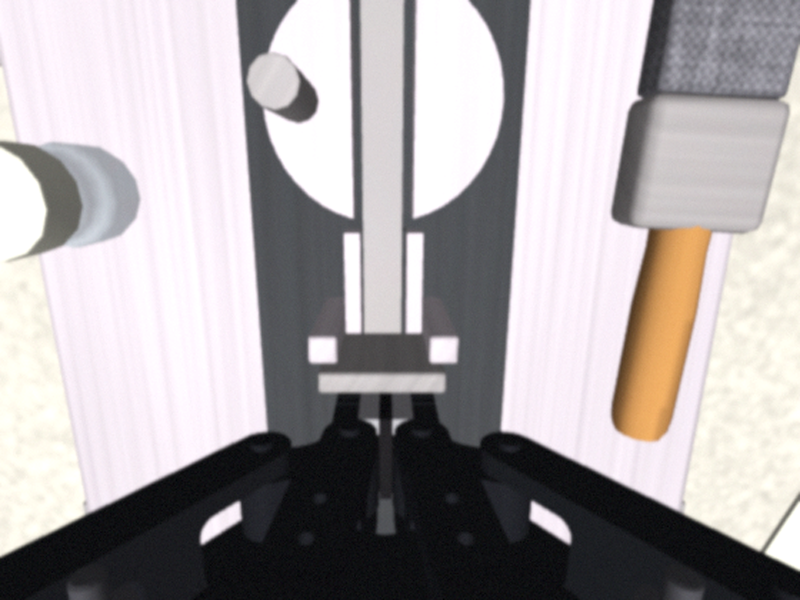

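Request:
{"op": "apply_moves", "data": {
  "series": [
    {"dx":0.0005,"dy":0,"dz":0,"twist":0,"jaw":-1},
    {"dx":0.001,"dy":0,"dz":0,"twist":0,"jaw":-1},
    {"dx":0.001,"dy":0,"dz":0,"twist":0,"jaw":-1}
  ]
}}

```text
t: 9.8
eef_pos: [600.7, 4.5, 102.3]
orientation: [180.0, 0.1, 113.8]
ft_force: [2.5, -7.1, -1.9]
grip_width: -0.002
```

Request:
{"op": "apply_moves", "data": {
  "series": [
    {"dx":0.0005,"dy":0,"dz":0,"twist":0,"jaw":-1},
    {"dx":0.001,"dy":0,"dz":0,"twist":0,"jaw":-1},
    {"dx":0.001,"dy":0,"dz":0,"twist":0,"jaw":-1}
  ]
}}

```text
t: 10.1
eef_pos: [600.7, 4.5, 102.4]
orientation: [180.0, 0.2, 113.8]
ft_force: [4.7, -11.9, -3.2]
grip_width: -0.002
```

Run:
```python
from h import *
case_state()
d=np.load('w9.npz'); c=(d['K'],d['R'],d['t']); p=np.load('case.npy');a=p[2]
for u,v,z in [(323,363,120),(443,363,120),(382,374,126),(382,391,126)]:
    X=back(c,np.array([u,v])/(800/560)-.2,z)[0][:2]-p[:2]
    print(np.round([np.cos(a)*X[0]+np.sin(a)*X[1],-np.sin(a)*X[0]+np.cos(a)*X[1]],1))
```

```text
t 10.1 case xy [-17.3  -0.4] z 102.4 yaw-case -0.01 F case [-12.8   0.5  -3.2] grip -0.002
[-0.  16.9]
[  0.  -15.9]
[-0.7  0.7]
[-5.5  0.7]
```

It stopped firmly at -17.3 (tab rear about -6.3, expected -6) with 12.8 N. I'll press a little more to be sure it is seated, then look.

Request:
{"op": "apply_moves", "data": {
  "series": [
    {"dx":0.0005,"dy":0,"dz":0,"twist":0,"jaw":-1},
    {"dx":0.001,"dy":0,"dz":0,"twist":0,"jaw":-1},
    {"dx":0.001,"dy":0,"dz":0,"twist":0,"jaw":-1}
  ]
}}

```text
t: 10.4
eef_pos: [600.7, 4.5, 102.4]
orientation: [179.9, 0.3, 113.8]
ft_force: [7.1, -18.5, -5.3]
grip_width: 0.005
```

```bash
python3 look.py w10; python3 -c "
import cv2
a=cv2.imread('pics/w10.png')[280:430,260:500];cv2.imwrite('pics/w10z.png',cv2.resize(a,None,fx=3,fy=3,interpolation=cv2.INTER_CUBIC))"
```

```text
t 10.4 case xy [-17.2  -0.4] z 102.4 yaw-case -0.0 F case [-19.8   0.9  -5.3] grip 0.005
```

View pics/w10z.png

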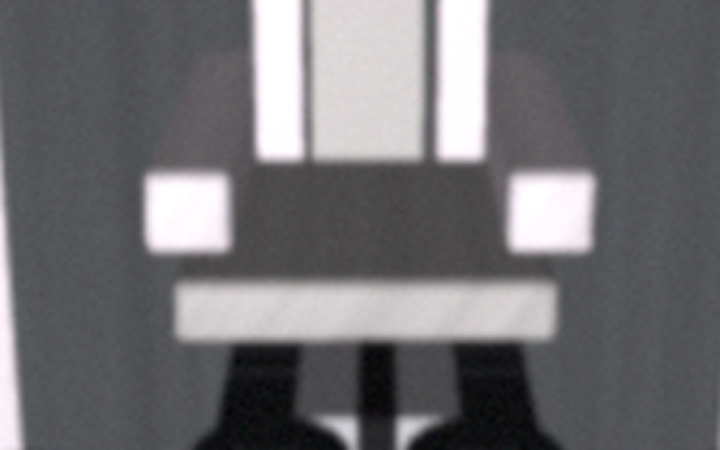

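The tab sits squarely against both posts and nothing moved from 7 to 20 N. Retreat straight back, then up and clear.

Request:
{"op": "apply_moves", "data": {
  "series": [
    {"dx":-0.004,"dy":0,"dz":0,"twist":0,"jaw":-1},
    {"dx":-0.015,"dy":0,"dz":0,"twist":0,"jaw":-1},
    {"dx":-0.025,"dy":0,"dz":0,"twist":0,"jaw":-1},
    {"dx":-0.025,"dy":0,"dz":-0.03,"twist":0,"jaw":-1},
    {"dx":-0.025,"dy":0,"dz":-0.07,"twist":0,"jaw":-1},
    {"dx":-0.04,"dy":0,"dz":-0.11,"twist":0,"jaw":-1},
    {"dx":-0.04,"dy":0,"dz":-0.13,"twist":0,"jaw":-1},
    {"dx":-0.04,"dy":0,"dz":-0.13,"twist":0,"jaw":-1}
  ]
}}

```text
t: 11.25
eef_pos: [617.1, -30.3, 235.6]
orientation: [179.7, 0.2, 113.7]
ft_force: [-0.2, 0.4, -0.8]
grip_width: 0.0
```

```bash
python3 look.py w11
python3 - <<'E'
from h import *
im=imaging.snapshot('scene')
cv2.imwrite('pics/scene11.png',cv2.resize(im[150:290,190:400],None,fx=3.5,fy=3.5,interpolation=cv2.INTER_CUBIC)[:,:,::-1])
E
```

```text
t 11.25 case xy [-55.7  -1.4] z 235.6 yaw-case -0.04 F case [ 0.5  0.  -0.8] grip 0.0
```

View pics/w11.png

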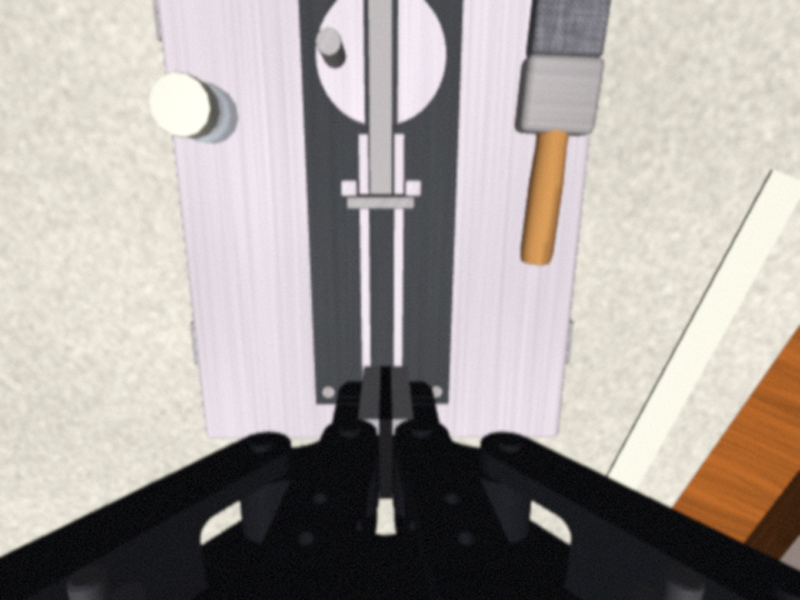

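View pics/scene11.png

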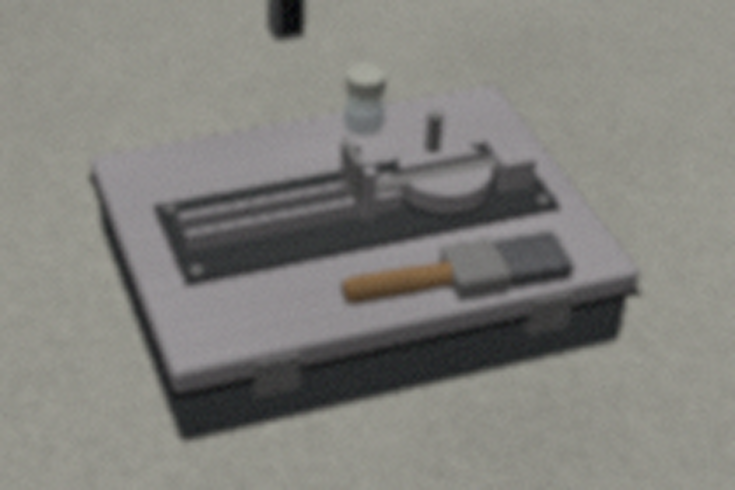

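Both views show the tab against the posts at about (381,200), the bar through the slot into the keeper, and the robot clear. The jar and brush haven't moved.

```bash
python3 -c "
from h import *
case_state(); print(workorder.sign_off())"
```

```text
t 11.35 case xy [-54.5  -0.1] z 231.8 yaw-case -0.02 F case [-0.3  0.3 -0.8] grip 0.001
the job is handed in; nothing more can be done
None
```

The lid is locked and the job was handed in at about 11.4 s; sign-off reports no verdict. With closed fingertips I pushed the disc's peg until the slot lined up with the bar. I then pushed the bar by its tab through the slot and into the keeper until it stopped at the two posts.

- **Disc:** the slot started at about 44° and measured 0.03–0.1° off the bar's line after the push. It stayed aligned while the bar passed through.
- **Bar:** the tab's rear face ended at about -6.3 mm in the case frame, where fully home is -6. It did not move as the push rose from about 7 to 20 N, so I take it as seated.
- **One small disagreement:** in the picture taken just before the bar met the stop, the tab's front face measured about 0.7 mm short of the posts. That is within the roughly 2 mm calibration error.
- **Surroundings:** in the last pictures the tab is against both posts and the bar lies flat, running into the keeper. The jar and brush are where they were, and the arm is clear. I did not re-check the flask and tray after the push; the arm did not come near them at low height.

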